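# Size a solenoid plunger in the ring gauge

### The arm

A 6-joint arm with a two-finger parallel gripper is mounted at the origin on the work surface. World frame = base frame: x ahead of the robot, y to its left, z up, the work surface at z = 0. Lengths are in m, angles in degrees, forces in N, time in s.
With the tool pointing down it reaches from about 0.4 to 0.825 m from the base axis. Payload 7 kg.
Tool frame: the origin (TCP) lies between the finger pads; the fingertips stand 19 mm ahead of it and the grasp point (between the pads) is the TCP; y points along the fingers, x is the direction in which the jaws open and shut, and the axes are right-handed (so a half turn about y gives the same grasp; the last joint's range is limited). The gripper opens to 88 mm and grips with 3 to 60 N. Pads are 19 mm wide; open, the fingers measure 130 mm over their backs; the gripper's body (78 mm by 193 mm) begins 47 mm behind the grasp point.
Start: joints at [84.231, 20.546, 0.682, 0, -70.136, -16.507], TCP at [0.256, 0.625, 0.246] pointing down, gripper open.
Joint ranges: [-176.03, 176.03], [-82.01, 121.73], [-58.28, 71.71], [-173.87, 95.51], [-174.79, -0.11], [-173.66, 173.66]. Speed limits (degrees/s): [136.94, 136.94, 172.46, 180, 180, 180].

### API

Orientations are given as [roll, pitch, yaw] about the fixed x, y, z axes, in that order (R = Rz(yaw) Ry(pitch) Rx(roll)).
In Python, from plant import r gives the robot as it stands. The module is installed in compiled form; this text tells all that it offers.
- The arm moves only by the tool jog_arm, never from a script. Its argument "steps" is a list of rows, each a list of 5 numbers: the closure, from 0 (fully open) to 1 (shut), then the shift along the tool's x, y, z in m, then the turn about the tool's y in degrees. In form: [[jaw, x, y, z, turn], ...]. A call has 1 to 12 rows; each row shifts and turns the commanded pose from where the row before left it, along the tool's axes as they then stand; what a row does not reach is not made up. A row lasts 1/12 s, in which the tool goes at most 41.7 mm and 7.16 degrees, less where a joint would pass 70% of its speed; a pose out of reach is approached as far as the arm can. A call with a gripper value outside its range is refused whole. The fingers move at their own pace and stop on an object; "squeeze" is the grip in N (left out, the last holds). Time passes only in rows, so rows that do not move let the fingers close. It gives the time, the measured TCP pose, the force and the opening at its end, in the units of the state.
- r.get_state(): the state, without advancing time (a new reading comes with each control period).
- r.capture(name): name is "scene" or "top"; returns a dict with "image" (400x640x3 uint8, red, green, blue), "vfov" (degrees; the focal length in pixels is half the picture's height over the tangent of half this angle, whatever the lens; pixels are square), "cx", "cy" (the principal point, pixels), "D" ([k1, k2, p1, p2, k3] as OpenCV has them; the pictures are not rectified), "R" (3x3) and "t" (3): a world point X has camera coordinates R X + t. Camera axes: x right, y down, z forward; pixel columns grow to the right and rows downward; lengths in m; the calibration is good to about 2 mm. A picture is of the moment at which its call begins. There is no depth.
- r.close_job(): hands the job in, once; it reports no verdict.
The state is a dict: "time_s": time; "joints": joint angles; "qd": joint speeds; "joint_torque": joint torques, N m; "tcp_pos": TCP position; "eef_rot": TCP orientation; "contact_force": force on the tool from outside, world axes, zero at the start; "moment": the same for the moment, N m; "gripper_width": finger opening in m.
Only numpy, scipy, OpenCV 4.12 (cv2) and the standard library are available. Lean on these libraries where they do the work, as an engineer would, in place of code of your own. Each camera call takes 0.05 s, during which the arm holds its last target.

### The job

Size the solenoid plunger that stands in the black holder: pick it up by its black link and lower it gently, steel end first, down through the sprung tower of shrinking rings until it rests squarely on the ring that is truly too small for it, not just caught on an edge, and without ramming the tower against its stop. Then lift it out and stand it in the cup of the same colour as the ring that stopped it, let go, and leave the plungers in the rack, the jar and the screwdriver alone.

Things in the scene. Friction and masses are not known exactly. Their poses are not given: they have to be found in the camera images.
- plunger_p_center (a point): One of 3 plungers, one in the holder, two in the rack: upright steel cylinder 80 mm long, 22, 18 or 14 mm thick (which is which is not told), on top a black square plastic link 16 x 16 x 40 mm, the same on all. 120 mm in all, 0.08 to 0.33 kg. Point: centre, 60 mm above the flat lower end, 40 mm below the link's middle; z up along it, x and y square to the link's sides.
- plunger_q_center (a point): One of 3 plungers, one in the holder, two in the rack: upright steel cylinder 80 mm long, 22, 18 or 14 mm thick (which is which is not told), on top a black square plastic link 16 x 16 x 40 mm, the same on all. 120 mm in all, 0.08 to 0.33 kg. Point: centre, 60 mm above the flat lower end, 40 mm below the link's middle; z up along it, x and y square to the link's sides.
- plunger_r_center (a point): One of 3 plungers, one in the holder, two in the rack: upright steel cylinder 80 mm long, 22, 18 or 14 mm thick (which is which is not told), on top a black square plastic link 16 x 16 x 40 mm, the same on all. 120 mm in all, 0.08 to 0.33 kg. Point: centre, 60 mm above the flat lower end, 40 mm below the link's middle; z up along it, x and y square to the link's sides.
- gauge: Ring gauge's fixed base: dark steel, 90 x 100 x 6 mm, two rails along its y. Origin: centre of its underside, z up. On it slides a carriage with the 90 mm tall ring tower; the tower's axis stands over the origin in x but up to 6 mm to either side of it along y, unmeasured: find it by feel or sight. The slide is stiff and gives way only at a side push of about 8 N.
- gauge_head (a joint): How far the sprung ring tower is pressed down, in m: 0 at rest (holds 1 N), 0.011 at its hard stop, about 1 N per mm, so the stop is met near 12 N; 20 N on the gauge is too much. Its four square ring plates, 8 mm thick, share one upright axis. Sharp-edged bores: a plunger off the axis can catch on a ring it would fit. The top ring, aluminium, 48 mm square, bore 26.8, top face 90 mm up, passes all plungers.
- holder_in (a point): The black holder, fixed: a block 62 x 62 x 26 mm with an upright hole 27 mm wide, 20 mm deep, in which the plunger to be sized stands. The point is at the centre of the hole's floor, 6 mm above the bench.
- rack: The plywood rack, fixed: 56 x 130 x 26 mm with two 27 mm holes, 20 mm deep, at -38 and +38 mm along its y, holding the two other plungers, which must be left alone. Origin at the centre of its underside.
- cup_red_in (a point): The red sorting cup, fixed: a red block 56 x 56 x 45 mm with an upright hole 27 mm wide and 35 mm deep in its top. The point is at the centre of the hole's floor, 10 mm above the bench. It takes what the red ring of the tower stops: that ring is 56 mm square, bore 20.8 mm, its top face 70 mm above the bench at rest; it stops the 22 mm plunger.
- cup_yellow_in (a point): The yellow sorting cup, fixed: a yellow block 56 x 56 x 45 mm with an upright hole 27 mm wide and 35 mm deep in its top. The point is at the centre of the hole's floor, 10 mm above the bench. It takes what the yellow ring of the tower stops: that ring is 64 mm square, bore 16.8 mm, its top face 50 mm above the bench at rest; it stops the 18 mm plunger.
- cup_blue_in (a point): The blue sorting cup, fixed: a blue block 56 x 56 x 45 mm with an upright hole 27 mm wide and 35 mm deep in its top. The point is at the centre of the hole's floor, 10 mm above the bench. It takes what the blue ring of the tower stops: that ring is 72 mm square, bore 12.8 mm, its top face 30 mm above the bench at rest; it stops the 14 mm plunger.
- jar_center (a point): Closed amber glass jar of screws, 52 mm across, 70 mm high, loose, a bystander. The point is at its centre.
- screwdriver: Loose screwdriver lying on the bench, a bystander; x runs along it towards the tip.
Not all that is in view belongs to the job. What is shaped like the part that bears plunger_q_center but green is not meant.

How it is judged:
By the outcome, as a careful person would: the job done as asked, in the order asked, and still so for the second after the job is handed in, with the robot touching nothing.
It also fails if it takes over 67 s, if anything falls off the work surface, if the arm or the gripper's body presses on something with over 40 N, if the wrist force passes 120 N, or if a joint passes its speed limit or range.

## Working session

There is one attempt and no reset: what is moved stays moved. The work goes in short steps, Python scripts to look and compute and a tool call to move; the robot and the scene stay as the last step left them, time stands still between calls to the robot, and variables do not carry over. Pictures are saved under pics/ and viewed, and the job is handed in when it is done.

Besides the shell and the picture viewer there is one more tool, called in YAML: its name, and indented under it one key for each argument. jog_arm: Moves the arm, as the interface text tells. Its arguments: {"type":"object","properties":{"steps":{"type":"array","items":{"type":"array","items":{"type":"number"}}},"squeeze":{"type":"number"}},"required":["steps"]}

```bash
mkdir -p pics
python3 - <<'E'
from plant import r
import cv2,pickle
s=r.get_state(); print(s)
for n in("scene","top"):
    c=r.capture(n); pickle.dump(c,open(n+'0.pkl','wb'))
    cv2.imwrite(f'pics/{n}0.png',c['image'][:,:,::-1]); print({k:v for k,v in c.items() if k!='image'})
E
```

```text
{'time_s': 0.0, 'joints': array([ 8.42295898e+01,  2.05921791e+01,  6.33351678e-01, -2.05265278e-02,
       -7.01384555e+01, -1.65070651e+01]), 'qd': array([-0.07847296,  0.05635323,  0.03983623, -0.06379513,  0.05523825,
        0.04632017]), 'joint_torque': array([-2.07930789e-03, -5.82718277e+01,  2.93066365e+01,  6.99753195e+00,
        7.07507323e-03, -1.52584389e-04]), 'tcp_pos': array([0.25572989, 0.6241644 , 0.24460981]), 'eef_rot': array([-8.99908568e+01, -9.87564898e-02, -1.12284473e+02]), 'contact_force': array([0.04414319, 0.10254601, 0.3932729 ]), 'moment': array([ 0.00283302,  0.03638106, -0.00689234]), 'gripper_width': 0.0878000072827511}
{'vfov': 44.16430316332805, 'cx': 317.76783812058846, 'cy': 194.44194183162398, 'D': array([-0.13371619,  0.        ,  0.        ,  0.        ,  0.        ]), 'R': array([[ 0.19232645,  0.98130503, -0.00713965],
       [ 0.60594185, -0.1244754 , -0.78571009],
       [-0.77190998,  0.14678662, -0.6185537 ]]), 't': array([-0.10989729, -0.27193982,  1.45287609])}
{'vfov': 56.56583712441355, 'cx': 325.0345840785546, 'cy': 199.2392044230951, 'D': array([-0.06676465,  0.        ,  0.        ,  0.        ,  0.        ]), 'R': array([[ 0.02811054, -0.99943605,  0.01836793],
       [-0.99816396, -0.02905154, -0.05314812],
       [ 0.05365177, -0.01684018, -0.9984177 ]]), 't': array([0.00239733, 0.54952097, 0.91827951])}
```

View pics/scene0.png

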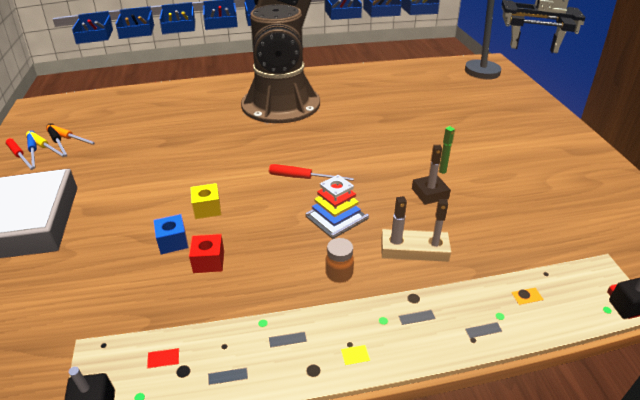

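View pics/top0.png

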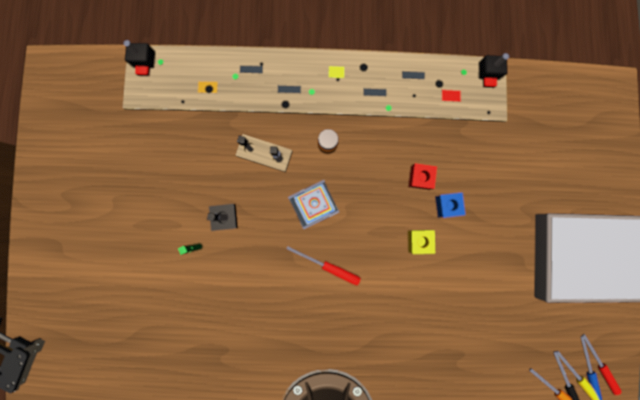

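```bash
cat > h.py <<'E'
import numpy as np,cv2,pickle
def K(c):
    f=200/np.tan(np.radians(c['vfov']/2)); return np.array([[f,0,c['cx']],[0,f,c['cy']],[0,0,1]])
def ray(c,p):
    u=cv2.undistortPoints(np.array([[p]],float),K(c),c['D'],criteria=(3,50,1e-9))[0,0]
    d=c['R'].T@np.array([u[0],u[1],1]); o=-c['R'].T@c['t']; return o,d/np.linalg.norm(d)
def onz(c,p,z):
    o,d=ray(c,p); return o+d*(z-o[2])/d[2]
def tri(c1,p1,c2,p2):
    A=[];b=[]
    for c,p in((c1,p1),(c2,p2)):
        o,d=ray(c,p); P=np.eye(3)-np.outer(d,d); A.append(P); b.append(P@o)
    X=np.linalg.lstsq(np.vstack(A),np.hstack(b),rcond=None)[0]; return X
def proj(c,X):
    return cv2.projectPoints(np.array(X,float).reshape(-1,3),cv2.Rodrigues(c['R'])[0],c['t'],K(c),c['D'])[0][:,0]
def load(n): return pickle.load(open(n+'.pkl','rb'))
def crop(c,x0,y0,w,h,s,fn):
    im=c['image'][y0:y0+h,x0:x0+w,::-1]; cv2.imwrite(fn,cv2.resize(im,None,fx=s,fy=s,interpolation=cv2.INTER_CUBIC))
E
python3 - <<'E'
from h import *
s,t=load('scene0'),load('top0')
crop(s,370,110,100,160,5,'pics/c1.png') if 0 else crop(s,375,115,90,75,8,'pics/c1.png')
crop(t,170,180,90,75,8,'pics/c2.png')
crop(t,270,165,90,75,8,'pics/c3.png')
crop(s,295,165,90,75,8,'pics/c4.png')
E
```

```text
(no output)
```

View pics/c1.png

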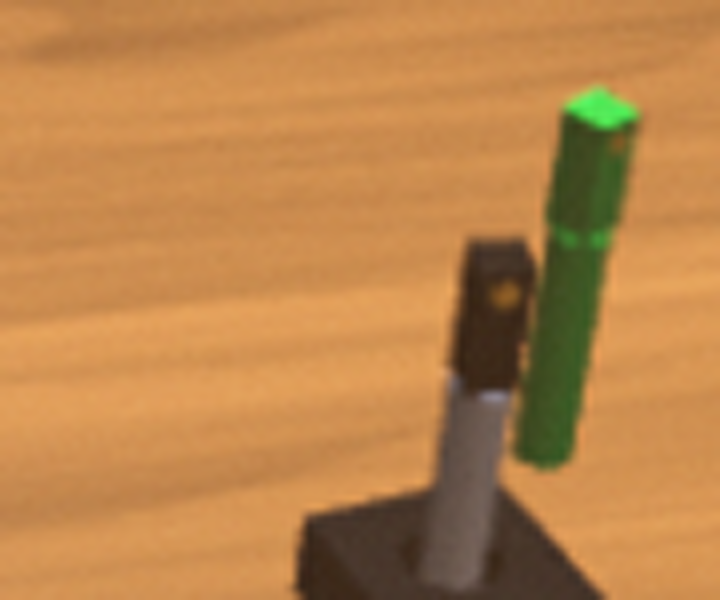

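View pics/c2.png

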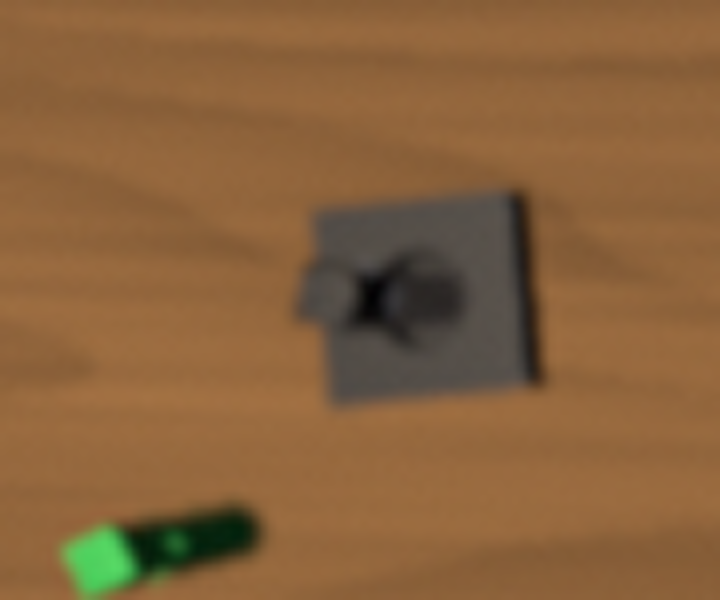

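View pics/c3.png

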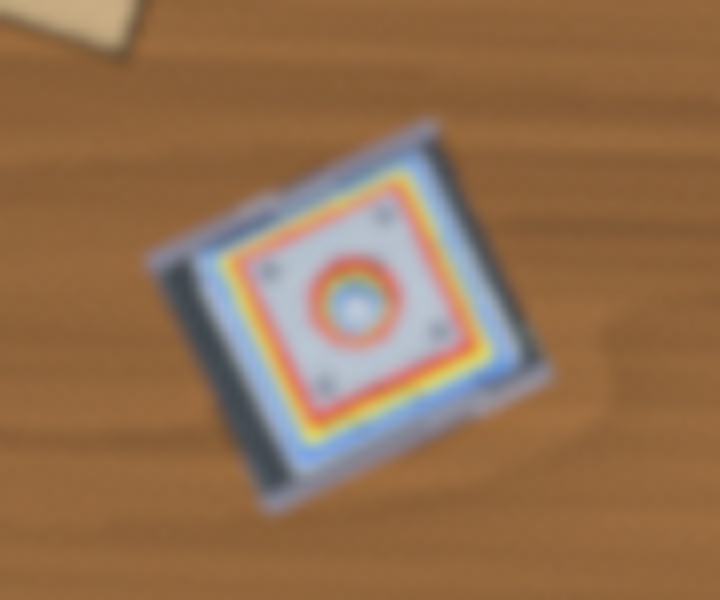

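View pics/c4.png

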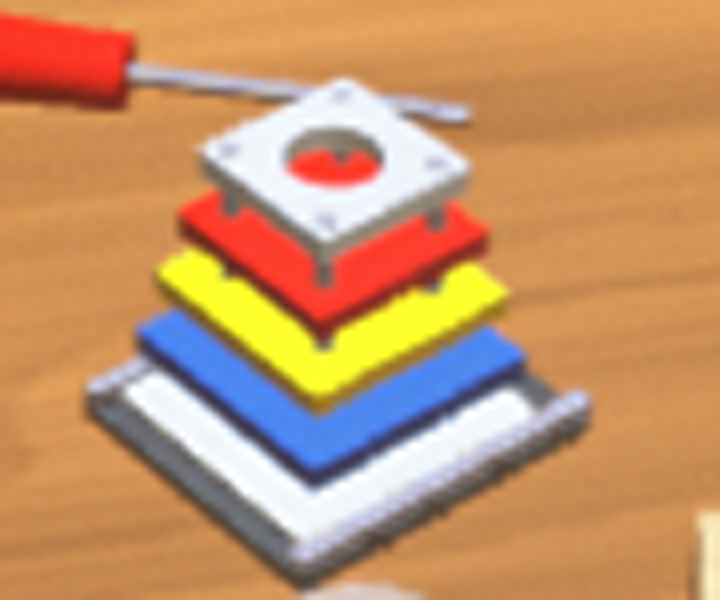

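Run:
```python
from h import *
np.set_printoptions(precision=4,suppress=True)
s,t=load('scene0'),load('top0')
def u(x,y,x0,y0): return ((x+.5)/8-.5+x0,(y+.5)/8-.5+y0)
# top view
print('link top',onz(t,u(330,292,170,180),.126))
print('link top tri',tri(t,u(330,292,170,180),s,u(500,253,375,115)))
print('holder corners',[onz(t,u(*p,170,180),.026)[:2] for p in((315,212),(512,192),(533,383),(333,404))])
print('green top tri',tri(t,u(100,562,170,180),s,u(601,108,375,115)), 'green bottom', tri(t,u(238,530,170,180),s,u(543,455,375,115)))
print('gauge base corner',[onz(t,u(*p,270,165),.010)[:2] for p in((145,262),(433,120),(552,372),(270,510))])
# colour: ring hole
print('top ring hole',onz(t,u(356,302,270,165),.09),'scene',onz(s,u(334,157,295,165),.09))
# top ring corners scene
print([onz(s,u(*p,295,165),.09)[:2] for p in((343,78),(470,165),(326,248),(200,150))])
print('top ring top corners',[onz(t,u(*p,270,165),.09)[:2] for p in((395,182),(472,343),(316,425),(238,262))])
for n,lo,hi in(('red',(0,150,100),(6,255,255)),('yellow',(26,150,100),(33,255,255)),('blue',(105,120,80),(125,255,255))):
  for c,nm in((t,'top'),(s,'scene')):
    hsv=cv2.cvtColor(c['image'],cv2.COLOR_RGB2HSV)
    m=cv2.inRange(hsv,lo,hi)
    k,lab,st,ce=cv2.connectedComponentsWithStats(m)
    print(n,nm,[(tuple(st[i]),ce[i].round(1)) for i in range(1,k) if st[i][4]>80])
crop(t,400,155,90,110,6,'pics/c5.png'); crop(s,145,175,90,105,6,'pics/c6.png')
crop(t,225,120,125,60,6,'pics/c7.png')
```

```text
Traceback (most recent call last):
  File "h.py", line 8, in onz
    o,d=ray(c,p); return o+d*(z-o[2])/d[2]
        ~~~^^^^^
  File "h.py", line 5, in ray
    u=cv2.undistortPoints(np.array([[p]],float),K(c),c['D'],criteria=(3,50,1e-9))[0,0]
      ~~~~~~~~~~~~~~~~~~~^^^^^^^^^^^^^^^^^^^^^^^^^^^^^^^^^^^^^^^^^^^^^^^^^^^^^^^^
cv2.error: OpenCV(4.12.0) :-1: error: (-5:Bad argument) in function 'undistortPoints'
> Overload resolution failed:
>  - undistortPoints() got an unexpected keyword argument 'criteria'
>  - undistortPoints() got an unexpected keyword argument 'criteria'
```

```bash
sed -i 's/cv2.undistortPoints(np.array(\[\[p\]\],float),K(c),c\[.D.\],criteria=(3,50,1e-9))/cv2.undistortPointsIter(np.array([[p]],float),K(c),c["D"],None,None,(3,50,1e-9))/' h.py
python3 - <<'E'
from h import *
np.set_printoptions(precision=4,suppress=True)
s,t=load('scene0'),load('top0')
def u(x,y,x0,y0): return ((x+.5)/8-.5+x0,(y+.5)/8-.5+y0)
print('link top',onz(t,u(330,292,170,180),.126))
print('link top tri',tri(t,u(330,292,170,180),s,u(500,253,375,115)))
print('holder corners',np.array([onz(t,u(*p,170,180),.026)[:2] for p in((315,212),(512,192),(533,383),(333,404))]))
print('green top tri',tri(t,u(100,562,170,180),s,u(601,108,375,115)), 'green bottom', tri(t,u(238,530,170,180),s,u(543,455,375,115)))
print('gauge base corner',np.array([onz(t,u(*p,270,165),.010)[:2] for p in((145,262),(433,120),(552,372),(270,510))]))
print('top ring hole',onz(t,u(356,302,270,165),.09),'scene',onz(s,u(334,157,295,165),.09))
print(np.array([onz(s,u(*p,295,165),.09)[:2] for p in((343,78),(470,165),(326,248),(200,150))]))
print('top ring top corners',np.array([onz(t,u(*p,270,165),.09)[:2] for p in((395,182),(472,343),(316,425),(238,262))]))
for n,lo,hi in(('red',(0,150,100),(6,255,255)),('yellow',(26,150,100),(33,255,255)),('blue',(105,120,80),(125,255,255))):
  for c,nm in((t,'top'),(s,'scene')):
    hsv=cv2.cvtColor(c['image'],cv2.COLOR_RGB2HSV)
    m=cv2.inRange(hsv,lo,hi)
    k,lab,st,ce=cv2.connectedComponentsWithStats(m)
    print(n,nm,[(tuple(map(int,st[i])),ce[i].round(1)) for i in range(1,k) if st[i][4]>80])
crop(t,400,155,90,110,6,'pics/c5.png'); crop(s,145,175,90,105,6,'pics/c6.png')
crop(t,225,120,125,60,6,'pics/c7.png')
E
```

```text
link top [0.4988 0.2709 0.126 ]
link top tri [0.4988 0.2714 0.1251]
holder corners [[0.5233 0.3055]
 [0.5313 0.2445]
 [0.4726 0.2356]
 [0.4642 0.2974]]
green top tri [0.4218 0.3348 0.1176] green bottom [ 0.4222  0.3351 -0.0031]
gauge base corner [[ 0.5516  0.1123]
 [ 0.5992  0.0228]
 [ 0.5206 -0.0169]
 [ 0.4748  0.0705]]
top ring hole [0.5374 0.0445 0.09  ] scene [0.5408 0.0445 0.09  ]
[[0.5083 0.0542]
 [0.5508 0.077 ]
 [0.5762 0.0345]
 [0.5311 0.0122]]
top ring top corners [[0.5723 0.0342]
 [0.5265 0.0107]
 [0.5016 0.0549]
 [0.5479 0.0788]]
red top [((135, 66, 14, 9, 116), array([141.3,  69.9])), ((484, 77, 14, 10, 121), array([490. ,  81.7])), ((442, 90, 19, 12, 203), array([450.9,  95.3])), ((411, 163, 26, 26, 539), array([423.6, 176.1])), ((322, 261, 39, 24, 368), array([341.2, 273.1])), ((599, 365, 23, 30, 276), array([610.2, 380. ]))]
red scene [((6, 138, 17, 19, 150), array([ 13.2, 146.3])), ((269, 164, 43, 14, 412), array([289.5, 170.7])), ((317, 189, 39, 18, 271), array([336.1, 196.8])), ((189, 234, 35, 39, 1173), array([206.2, 253.1])), ((147, 348, 32, 20, 486), array([162.
[... 434 characters left out ...]
.4, 383.1]))]
blue scene [((203, 0, 34, 29, 778), array([219.4,  14. ])), ((244, 0, 11, 26, 131), array([248.8,   7.9])), ((331, 0, 31, 19, 366), array([345.5,  11.5])), ((371, 0, 30, 17, 328), array([385.4,   9.4])), ((410, 0, 29, 15, 301), array([423.8,   7.7])), ((458, 0, 29, 45, 963), array([472.9,  18.1])), ((489, 0, 128, 118, 7017), array([558.1,  50.9])), ((160, 3, 35, 31, 784), array([177.2,  18. ])), ((116, 7, 36, 32, 757), array([134.3,  22.4])), ((73, 11, 37, 33, 722), array([91.8, 27.5])), ((524, 16, 32, 6, 89), array([539.6,  18.8])), ((27, 134, 9, 17, 99), array([ 30.6, 142.1])), ((313, 204, 47, 20, 301), array([335.6, 213.6])), ((154, 215, 33, 39, 954), array([170. , 233.7]))]
```

View pics/c5.png

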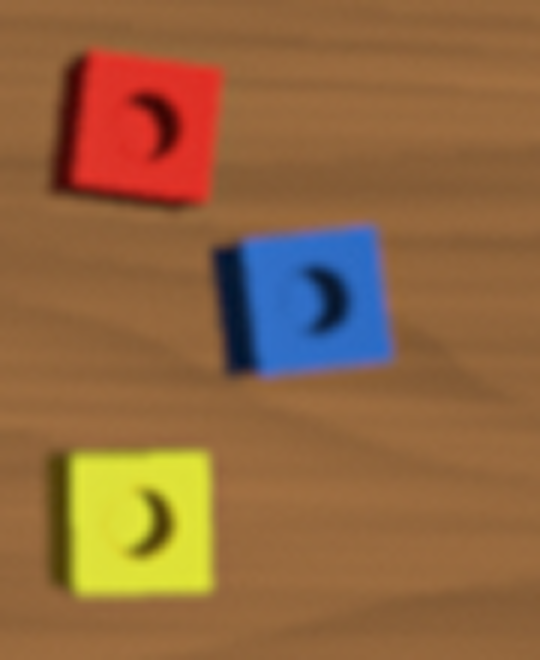

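View pics/c6.png

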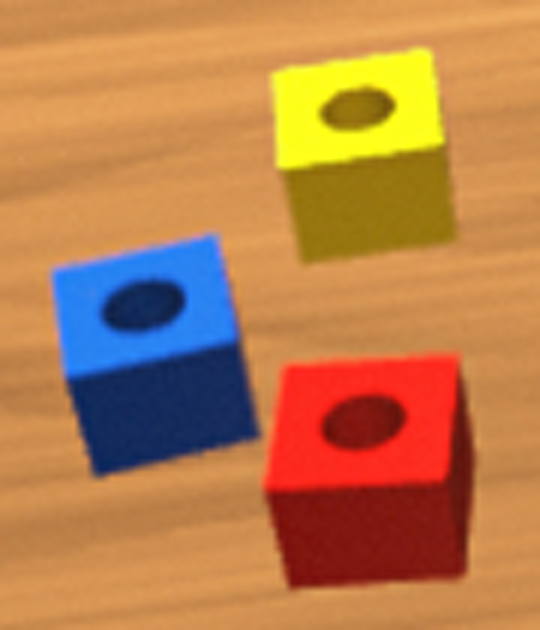

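View pics/c7.png

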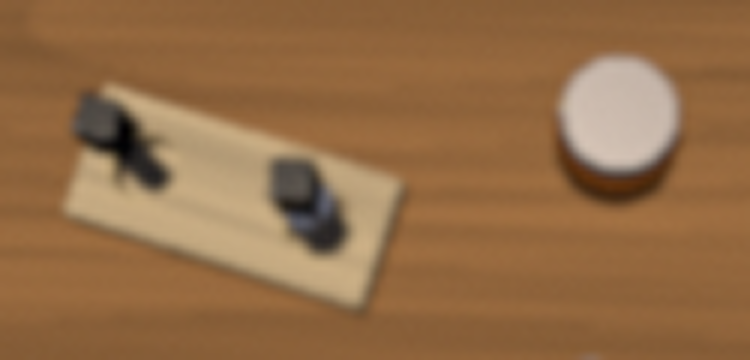

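Run:
```python
from h import *
np.set_printoptions(precision=4,suppress=True)
s,t=load('scene0'),load('top0')
a=cv2.resize(t['image'][200:232,195:227,::-1],None,fx=18,fy=18,interpolation=cv2.INTER_CUBIC); 
a=np.clip(a.astype(float)*1.8,0,255).astype('uint8'); cv2.imwrite('pics/d1.png',a)
a=cv2.resize(s['image'][136:168,422:454,::-1],None,fx=18,fy=18,interpolation=cv2.INTER_CUBIC); 
a=np.clip(a.astype(float)*2.2,0,255).astype('uint8'); cv2.imwrite('pics/d2.png',a)
```

```text
(no output)
```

View pics/d1.png

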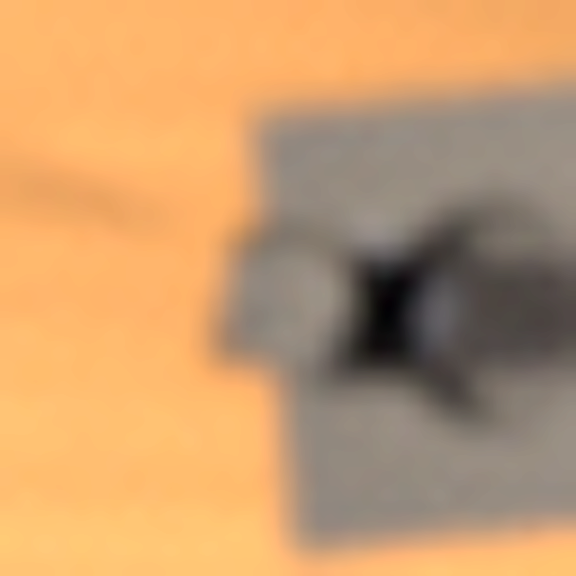

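View pics/d2.png

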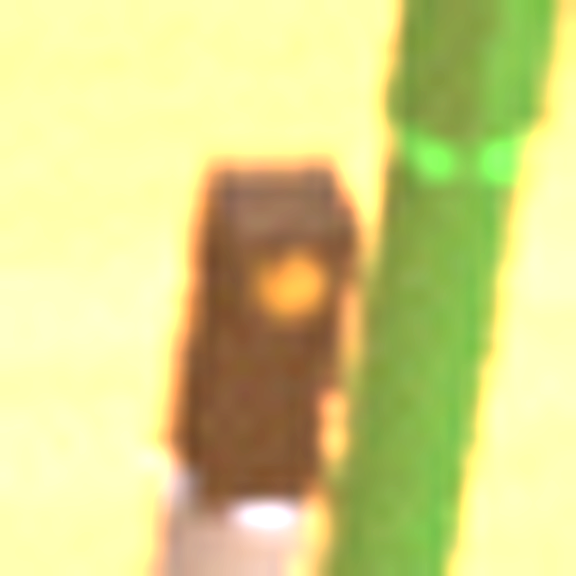

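Run:
```python
from h import *
s,t=load('scene0'),load('top0')
for yaw in(0,-10,-20,8):
  a=np.radians(yaw); R=np.array([[np.cos(a),-np.sin(a)],[np.sin(a),np.cos(a)]])
  q=np.array([[1,1],[1,-1],[-1,-1],[-1,1]])*.008@R.T+[.4988,.271]
  X=np.c_[q,np.full(4,.126)]
  print(yaw,((proj(s,X)-[422,136]+.5)*18-.5).round().tolist(),((proj(t,X)-[195,200]+.5)*18-.5).round().tolist())
# widths at half max
g=cv2.cvtColor(s['image'],cv2.COLOR_RGB2GRAY)
```

```text
0 [[366.0, 215.0], [238.0, 230.0], [187.0, 157.0], [313.0, 143.0]] [[230.0, 230.0], [360.0, 234.0], [354.0, 365.0], [225.0, 361.0]]
-10 [[358.0, 222.0], [223.0, 224.0], [195.0, 150.0], [328.0, 149.0]] [[243.0, 220.0], [369.0, 247.0], [341.0, 375.0], [215.0, 348.0]]
-20 [[347.0, 228.0], [210.0, 217.0], [205.0, 144.0], [341.0, 155.0]] [[257.0, 212.0], [377.0, 261.0], [327.0, 382.0], [208.0, 334.0]]
8 [[370.0, 209.0], [251.0, 233.0], [183.0, 163.0], [301.0, 139.0]] [[221.0, 239.0], [350.0, 225.0], [363.0, 355.0], [234.0, 369.0]]
```

jog_arm:
  steps:
    - [0.3,0,0,0,-5.65]
    - [0.3,0,0,0,-5.65]
    - [0.3,0.022,0,0.022,0]
    - [0.3,0.022,0,0.022,0]
    - [0.3,0.022,0,0.022,0]
    - [0.3,0.022,0,0.022,0]
    - [0.3,0.022,0,0.022,0]
    - [0.3,0.022,0,0.022,0]
    - [0.3,0.022,0,0.022,0]
    - [0.3,0.022,0,0.022,0]
    - [0.3,0.022,0,0.022,0]
    - [0.3,0.022,0,0.022,0]
  squeeze: 30

```text
time_s: 1.1
tcp_pos: [0.4304, 0.3652, 0.2453]
eef_rot: [-90.0, -0.0, -101.0]
contact_force: [0.7, 0.4, -0.6]
gripper_width: 0.0612
```

jog_arm:
  steps:
    - [0.3,0.02,0,0.0213,0]
    - [0.3,0.02,0,0.0213,0]
    - [0.3,0.02,0.02,0.0213,0]
    - [0.3,0.0194,0.03,0.0213,0]
    - [0.3,0,0.03,0,0]
    - [0.3,0,0,0,0]

```text
time_s: 1.6
tcp_pos: [0.4962, 0.2689, 0.1597]
eef_rot: [-90.4, -0.4, -101.2]
contact_force: [-1.4, -1.4, -0.7]
gripper_width: 0.061
```

Run:
```python
from plant import r
from h import *
print(r.get_state()['tcp_pos'])
for n in("scene","top"):
    c=r.capture(n); pickle.dump(c,open(n+'1.pkl','wb'))
crop(load('scene1'),380,60,120,150,5,'pics/e1.png') if 0 else None
a=[load('scene1')['image'][90:210,380:500],load('top1')['image'][150:270,150:270]]
cv2.imwrite('pics/e1.png',cv2.resize(np.hstack(a)[:,:,::-1],None,fx=3.3,fy=3.3,interpolation=cv2.INTER_CUBIC))
```

```text
[0.49621246 0.2688523  0.15972515]
```

View pics/e1.png

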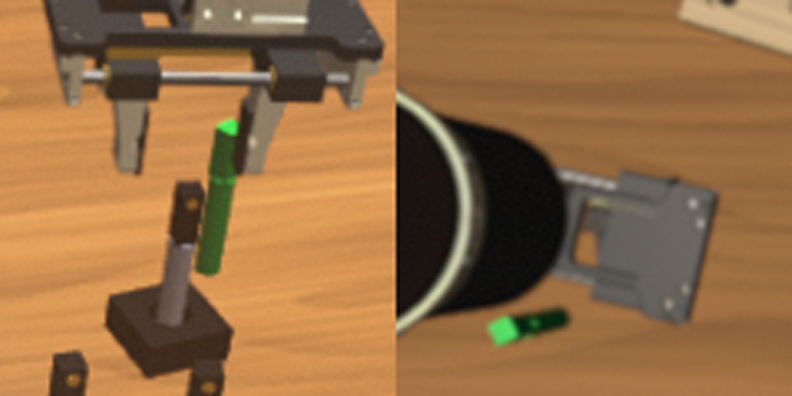

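jog_arm:
  steps:
    - [0.3,0,0.018,0,0]
    - [0.3,0,0.018,0,0]
    - [0.3,0,0.012,0,0]
    - [0.3,0,0.003,0,0]
    - [0.3,0,0,0,0]
    - [0.3,0,0,0,0]

```text
time_s: 2.2
tcp_pos: [0.4991, 0.2738, 0.1164]
eef_rot: [-89.9, 0.1, -100.9]
contact_force: [-0.0, -0.5, 0.1]
gripper_width: 0.061
```

Run:
```python
from plant import r
s=r.get_state()
for k in('tcp_pos','eef_rot','contact_force'):print(s[k])
```

```text
[0.49908924 0.27384901 0.11635298]
[-8.99103952e+01  9.70080213e-02 -1.00898356e+02]
[-0.00351687 -0.52478437  0.10573952]
```

jog_arm:
  steps:
    - [0.3,0.002,0.007,0,0]
    - [0.6,0,0.002,0,0]
    - [1,0,0,0,0]
    - [1,0,0,0,0]
    - [1,0,0,0,0]
    - [1,0,0,0,0]
    - [1,0,0,0,0]
    - [1,0,0,0,0]
  squeeze: 30

```text
time_s: 2.87
tcp_pos: [0.4982, 0.2706, 0.1056]
eef_rot: [-90.0, 0.0, -101.0]
contact_force: [-0.6, -0.1, -0.5]
gripper_width: 0.0203
```

```bash
cat > g.py <<'E'
from plant import r
import sys
s=r.get_state()
for k in('time_s','tcp_pos','eef_rot','contact_force','moment','gripper_width'):print(k,s[k])
E
python3 g.py
```

```text
time_s 2.8667
tcp_pos [0.49817409 0.27060609 0.10564495]
eef_rot [-8.99951967e+01  4.20069490e-03 -1.00978549e+02]
contact_force [-0.55120818 -0.13967902 -0.45115496]
moment [-0.06585348  0.02662308  0.00050469]
gripper_width 0.020261602247189182
```

jog_arm:
  steps:
    - [1,0,0,0,0]
    - [1,0,0,0,0]
    - [1,0,-0.004,0,0]
    - [1,0,-0.01,0,0]
    - [1,0,-0.01,0,0]
    - [1,0,-0.02,0,0]
    - [1,0,-0.03,0,0]
    - [1,0,-0.03,0,0]
    - [1,0,-0.012,0,0]
    - [1,0,0,0,0]
    - [1,0,0,0,0]

```text
time_s: 3.78
tcp_pos: [0.4982, 0.2709, 0.2231]
eef_rot: [-89.9, 0.1, -101.0]
contact_force: [-0.5, 0.2, -2.9]
gripper_width: 0.0153
```

```bash
python3 g.py
python3 - <<'E'
from plant import r
from h import *
c=r.capture('scene'); pickle.dump(c,open('scene2.pkl','wb'))
crop(c,380,60,120,150,4,'pics/e2.png')
E
```

```text
time_s 3.7833
tcp_pos [0.49822165 0.27086929 0.2230691 ]
eef_rot [ -89.9331745     0.13903796 -100.98021796]
contact_force [-0.45828342  0.17817614 -2.94640509]
moment [-0.04136077  0.03882515  0.01727088]
gripper_width 0.015341478576375007
```

View pics/e2.png

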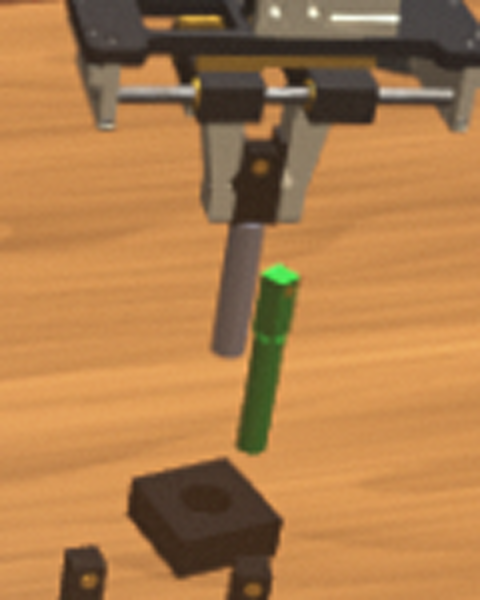

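jog_arm:
  steps:
    - [1,0.01,0,0.004,0]
    - [1,0.022,0,0.0085,0]
    - [1,0.026,0,0.01,0]
    - [1,0.026,0,0.01,0]
    - [1,0.026,0,0.01,0]
    - [1,0.026,0,0.01,0]
    - [1,0.026,0,0.01,0]
    - [1,0.026,0,0.01,0]
    - [1,0.016,0,0.0065,0]
    - [1,0.0104,0,0.0042,0]
    - [1,0,0,0,0]
    - [1,0,0,0,0]

```text
time_s: 4.83
tcp_pos: [0.5386, 0.0437, 0.2208]
eef_rot: [-90.1, -0.0, -101.1]
contact_force: [0.2, 0.2, -3.1]
gripper_width: 0.016
```

jog_arm:
  steps:
    - [1,0,0,0,0]
    - [1,0,0,0,0]

```text
time_s: 5.0
tcp_pos: [0.5388, 0.045, 0.2213]
eef_rot: [-90.0, -0.0, -100.9]
contact_force: [0.1, -0.2, -2.7]
gripper_width: 0.0156
```

```bash
python3 g.py
python3 - <<'E'
from plant import r
from h import *
for n in("scene","top"):
    c=r.capture(n); pickle.dump(c,open(n+'3.pkl','wb'))
a=[load('scene3')['image'][110:240,270:390],load('top3')['image'][140:270,250:370]]
cv2.imwrite('pics/e3.png',cv2.resize(np.hstack(a)[:,:,::-1],None,fx=3.3,fy=3.3,interpolation=cv2.INTER_CUBIC))
crop(load('scene3'),295,130,90,75,8,'pics/e4.png')
print(r.get_state()['tcp_pos'])
E
```

```text
time_s 5.0
tcp_pos [0.53880341 0.04497552 0.22129663]
eef_rot [-9.00234943e+01 -6.29937032e-03 -1.00929432e+02]
contact_force [ 0.08541674 -0.23708438 -2.69944755]
moment [-0.02509515 -0.00292448 -0.00861221]
gripper_width 0.01564014249120807
[0.53885595 0.04504493 0.22147309]
```

View pics/e3.png

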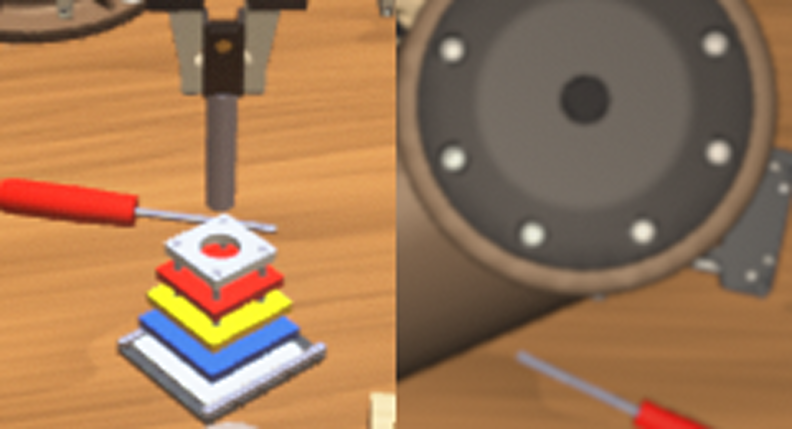

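View pics/e4.png

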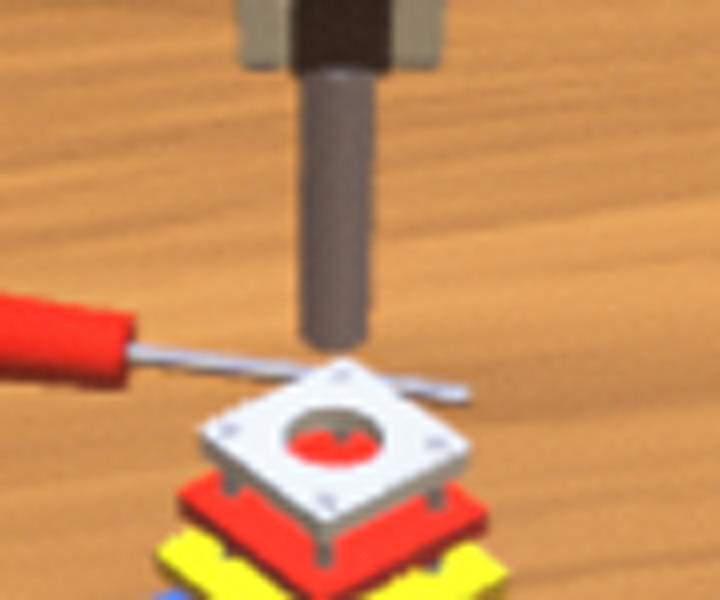

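Run:
```python
from h import *
s=load('scene3')
def u(x,y,x0,y0): return ((x+.5)/8-.5+x0,(y+.5)/8-.5+y0)
im=cv2.resize(s['image'][130:205,295:385,::-1],None,fx=8,fy=8,interpolation=cv2.INTER_CUBIC).astype(int)
for y in(150,220,290,320): print(y,[int(v) for v in im[y,270:400:6].sum(1)])
print([int(v) for v in im[300:380:4,334].sum(1)])
print('tip',onz(s,u(334,329.5,295,130),.1218)); print('hole',onz(s,u(334,437,295,130),.09))
# ring-hole mask: top ring white; find hole boundaries
w=(im.min(2)>150).astype('uint8')*255
cs,_=cv2.findContours(w,cv2.RETR_CCOMP,cv2.CHAIN_APPROX_NONE)
for c in cs:
    if len(c)>100: print(cv2.fitEllipse(c),len(c),cv2.boundingRect(c))
```

```text
150 [431, 429, 435, 451, 413, 325, 268, 246, 251, 261, 273, 285, 296, 303, 299, 288, 291, 324, 395, 435, 442, 437]
220 [459, 459, 468, 479, 426, 320, 254, 242, 259, 270, 279, 288, 295, 300, 300, 292, 304, 350, 410, 446, 451, 446]
290 [482, 482, 486, 499, 440, 322, 261, 250, 264, 270, 283, 297, 306, 306, 298, 289, 323, 399, 452, 480, 481, 474]
320 [497, 499, 497, 510, 458, 341, 267, 247, 262, 274, 280, 297, 307, 301, 294, 293, 355, 458, 481, 480, 475, 476]
[290, 289, 290, 289, 289, 292, 293, 290, 288, 290, 295, 285, 311, 363, 467, 593, 693, 708, 692, 682]
tip [0.53902609 0.04435778 0.1218    ]
hole [0.54076007 0.04448083 0.09      ]
((316.9128112792969, 425.8391418457031), (148.00230407714844, 336.7816162109375), 102.15164947509766) 1026 (130, 343, 341, 180)
((334.2921447753906, 438.094970703125), (56.96653366088867, 96.58483123779297), 91.3870620727539) 226 (287, 410, 96, 57)
```

jog_arm:
  steps:
    - [1,0,0.008,0.0008,0]
    - [1,0,0.012,0,0]
    - [1,0,0.012,0,0]
    - [1,0,0.01,0,0]
    - [1,0,0.005,0,0]
    - [1,0,0,0,0]

```text
time_s: 5.6
tcp_pos: [0.539, 0.044, 0.173]
eef_rot: [-90.1, -0.1, -101.0]
contact_force: [-0.2, -0.5, -1.0]
gripper_width: 0.0158
```

```bash
python3 g.py
python3 - <<'E'
from plant import r
from h import *
c=r.capture('scene');pickle.dump(c,open('scene4.pkl','wb'))
crop(c,295,150,90,75,8,'pics/e5.png')
E
```

```text
time_s 5.6
tcp_pos [0.53898618 0.0440442  0.17300692]
eef_rot [-9.01269968e+01 -7.76790705e-02 -1.00965691e+02]
contact_force [-0.17534166 -0.48911103 -0.98754495]
moment [-0.05400499  0.038282   -0.02041124]
gripper_width 0.015790755422300497
```

View pics/e5.png

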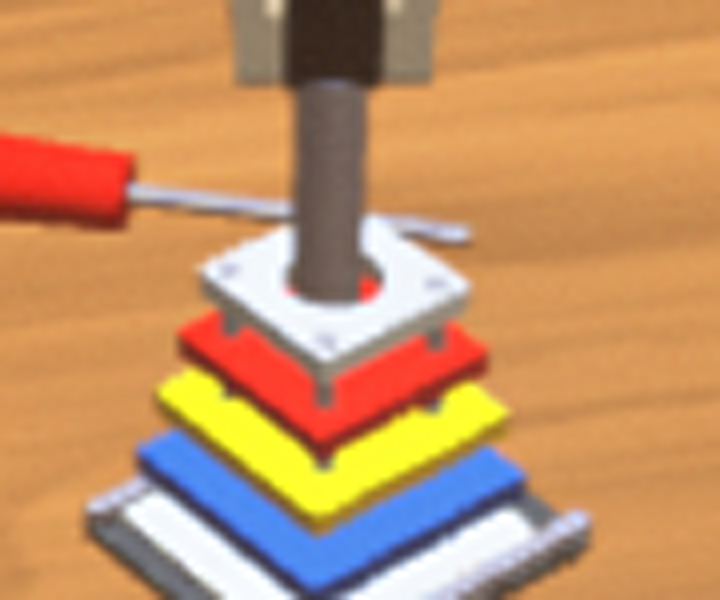

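jog_arm:
  steps:
    - [1,-0.001,0,0,0]
    - [1,0,0,0,0]
    - [1,0,0,0,0]

```text
time_s: 5.9
tcp_pos: [0.5403, 0.0453, 0.1752]
eef_rot: [-89.9, 0.0, -101.0]
contact_force: [0.3, -0.5, -2.0]
gripper_width: 0.0159
```

```bash
cat > w.py <<'E'
# measure plunger centre vs hole at the ring plane in scene view
from plant import r
from h import *
import sys
c=r.capture('scene');pickle.dump(c,open('scenel.pkl','wb'))
crop(c,295,150,90,75,8,sys.argv[1])
s=r.get_state(); print(s['time_s'],s['tcp_pos'],s['contact_force'],s['moment'])
im=cv2.resize(c['image'][150:225,295:385,::-1],None,fx=8,fy=8,interpolation=cv2.INTER_CUBIC).astype(int)
for y in(120,160,245,265,280):
    L=im[y].sum(1); 
    # edges by max gradient around
    g=np.gradient(cv2.GaussianBlur(L.astype(np.float32).reshape(1,-1),(0,0),3)[0])
    l=275+np.argmin(g[275:320]); rr=345+np.argmax(g[345:385]); print(y,l,rr,(l+rr)/2)
E
python3 w.py pics/e6.png
```

```text
5.95 [0.54022951 0.04525106 0.17510657] [-0.41965228 -0.13982519 -2.7091744 ] [-0.03994329  0.00402659  0.02343421]
120 299 373 336.0
160 298 374 336.0
245 302 368 335.0
265 292 376 334.0
280 284 383 333.5
```

jog_arm:
  steps:
    - [1,0,0.003,0,0]
    - [1,0,0.003,0,0]
    - [1,0,0.002,0,0]
    - [1,0,0,0,0]
    - [1,0,0,0,0]
    - [1,0,0,0,0]

```text
time_s: 6.45
tcp_pos: [0.54, 0.0451, 0.1665]
eef_rot: [-90.0, -0.0, -101.0]
contact_force: [0.1, 0.1, -2.5]
gripper_width: 0.0164
```

```bash
python3 w.py pics/e7.png
```

```text
6.5 [0.54002849 0.04509947 0.16660909] [-0.45430886  0.02132123 -3.15716919] [ 0.04244575 -0.02909936 -0.02744939]
120 298 376 337.0
160 298 370 334.0
245 301 367 334.0
265 292 376 334.0
280 284 383 333.5
```

View pics/e7.png

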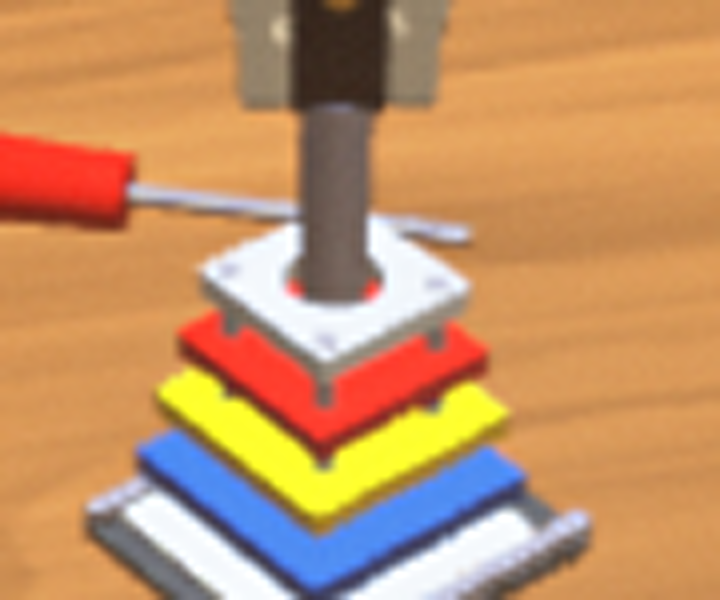

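jog_arm:
  steps:
    - [1,0,0.002,0,0]
    - [1,0,0.002,0,0]
    - [1,0,0,0,0]
    - [1,0,0,0,0]

```text
time_s: 6.83
tcp_pos: [0.5398, 0.0451, 0.1624]
eef_rot: [-90.0, -0.0, -101.0]
contact_force: [0.2, -0.2, -2.1]
gripper_width: 0.0154
```

```bash
python3 g.py
```

```text
time_s 6.8333
tcp_pos [0.53980818 0.04505162 0.16235749]
eef_rot [-9.00208716e+01 -1.33033098e-02 -1.00977465e+02]
contact_force [ 0.22767834 -0.15933996 -2.14561155]
moment [-0.03057501 -0.00621655 -0.02448389]
gripper_width 0.015443393155897154
```

jog_arm:
  steps:
    - [1,0,0.003,0,0]
    - [1,0,0.003,0,0]
    - [1,0,0.002,0,0]
    - [1,0,0.001,0,0]
    - [1,0,0,0,0]
    - [1,0,0,0,0]

```text
time_s: 7.33
tcp_pos: [0.54, 0.0451, 0.1535]
eef_rot: [-90.0, -0.0, -101.0]
contact_force: [0.5, 1.0, -3.8]
gripper_width: 0.0159
```

```bash
python3 w.py pics/e8.png
```

```text
7.3833 [0.53998361 0.04510921 0.15356162] [ 0.71671304 -0.09299978 -1.62222363] [-0.04364188 -0.0087339   0.01469094]
120 289 384 336.5
160 294 383 338.5
245 301 367 334.0
265 292 376 334.0
280 285 383 334.0
```

jog_arm:
  steps:
    - [1,0,0.002,0,0]
    - [1,0,0.002,0,0]
    - [1,0,0.001,0,0]
    - [1,0,0.001,0,0]
    - [1,0,0,0,0]
    - [1,0,0,0,0]
    - [1,0,0,0,0]

```text
time_s: 7.97
tcp_pos: [0.5401, 0.0452, 0.1478]
eef_rot: [-90.0, 0.0, -101.0]
contact_force: [0.1, 0.1, 0.1]
gripper_width: 0.0159
```

```bash
python3 w.py pics/e9.png
```

```text
8.0167 [0.54010039 0.04516592 0.14777183] [-0.42419536 -0.00154795  0.40691776] [ 0.11260073  0.0205497  -0.02292387]
120 290 384 337.0
160 290 384 337.0
245 301 367 334.0
265 295 373 334.0
280 286 383 334.5
```

View pics/e9.png

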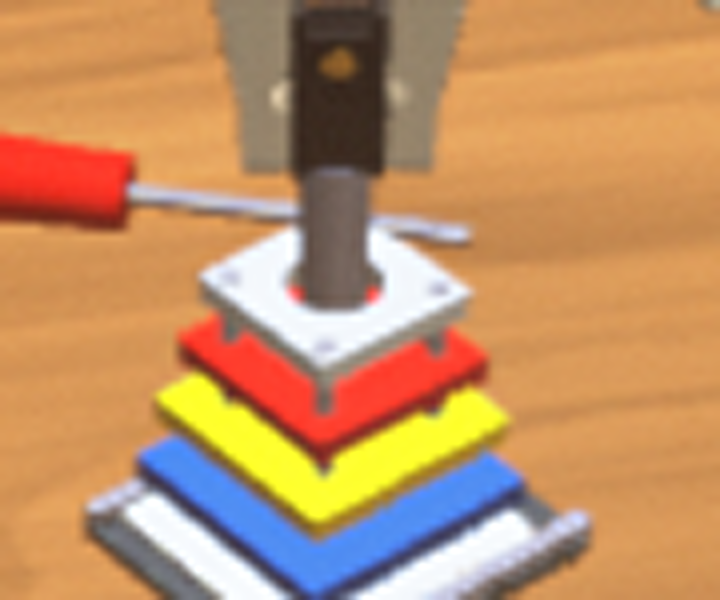

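jog_arm:
  steps:
    - [1,0,-0.003,0,0]
    - [1,0,-0.003,0,0]
    - [1,0.0005,0,0,0]
    - [1,0.0005,0,0,0]
    - [1,0,0,0,0]
    - [1,0,0,0,0]
    - [1,0,0,0,0]

```text
time_s: 8.6
tcp_pos: [0.5397, 0.0441, 0.1534]
eef_rot: [-90.0, -0.0, -101.0]
contact_force: [-0.6, -0.0, -1.4]
gripper_width: 0.0158
```

jog_arm:
  steps:
    - [1,0.0005,0,0,0]
    - [1,0,0,0,0]
    - [1,0,0,0,0]

```text
time_s: 8.85
tcp_pos: [0.5397, 0.0439, 0.1535]
eef_rot: [-90.0, 0.0, -101.0]
contact_force: [-0.6, 2.5, -2.5]
gripper_width: 0.0159
```

jog_arm:
  steps:
    - [1,0.0005,0,0,0]
    - [1,0,0,0,0]
    - [1,0,0,0,0]

```text
time_s: 9.1
tcp_pos: [0.5397, 0.0436, 0.1535]
eef_rot: [-90.0, 0.0, -101.0]
contact_force: [-0.1, 5.6, -2.9]
gripper_width: 0.0154
```

jog_arm:
  steps:
    - [1,-0.001,0,0,0]
    - [1,-0.001,0,0,0]
    - [1,-0.001,0,0,0]
    - [1,0,0,0,0]
    - [1,0,0,0,0]
    - [1,0,0,0,0]

```text
time_s: 9.6
tcp_pos: [0.5401, 0.0458, 0.1536]
eef_rot: [-90.0, -0.0, -101.0]
contact_force: [0.2, -0.5, -2.3]
gripper_width: 0.0158
```

jog_arm:
  steps:
    - [1,-0.0005,0,0,0]
    - [1,0,0,0,0]
    - [1,0,0,0,0]

```text
time_s: 9.85
tcp_pos: [0.5402, 0.0465, 0.1535]
eef_rot: [-90.0, -0.0, -101.0]
contact_force: [-0.5, -0.6, -2.4]
gripper_width: 0.0156
```

jog_arm:
  steps:
    - [1,-0.0005,0,0,0]
    - [1,0,0,0,0]
    - [1,0,0,0,0]

```text
time_s: 10.1
tcp_pos: [0.5402, 0.0468, 0.1536]
eef_rot: [-90.0, -0.0, -101.0]
contact_force: [-0.0, -1.5, -1.4]
gripper_width: 0.016
```

jog_arm:
  steps:
    - [1,0.001,0,0,0]
    - [1,0.0007,0,0,0]
    - [1,0,0,0.0008,0]
    - [1,0,0,0.0008,0]
    - [1,0,0,0,0]
    - [1,0,0,0,0]
    - [1,0,0,0,0]

```text
time_s: 10.68
tcp_pos: [0.5412, 0.0451, 0.1534]
eef_rot: [-90.0, -0.0, -101.0]
contact_force: [-2.4, 1.3, 0.2]
gripper_width: 0.0159
```

jog_arm:
  steps:
    - [1,0,0,-0.001,0]
    - [1,0,0,-0.001,0]
    - [1,0,0,-0.0012,0]
    - [1,0,0,0,0]
    - [1,0,0,0,0]
    - [1,0,0,0,0]

```text
time_s: 11.18
tcp_pos: [0.5386, 0.0457, 0.1537]
eef_rot: [-90.0, 0.0, -101.0]
contact_force: [0.3, 0.5, -2.1]
gripper_width: 0.0156
```

jog_arm:
  steps:
    - [1,0,0,0.0007,0]
    - [1,0,0,0.0006,0]
    - [1,0,0.0015,0,0]
    - [1,0,0.001,0,0]
    - [1,0,0.001,0,0]
    - [1,0,0.001,0,0]
    - [1,0,0.001,0,0]
    - [1,0,0.001,0,0]
    - [1,0,0.0005,0,0]
    - [1,0,0,0,0]
    - [1,0,0,0,0]
    - [1,0,0,0,0]

```text
time_s: 12.18
tcp_pos: [0.5397, 0.0454, 0.1467]
eef_rot: [-90.0, -0.0, -101.0]
contact_force: [-1.3, -0.1, 1.8]
gripper_width: 0.0159
```

jog_arm:
  steps:
    - [1,0,0,0,0]
    - [1,0,0,0,0]
    - [1,0,0,0,0]

```text
time_s: 12.43
tcp_pos: [0.5397, 0.0455, 0.1466]
eef_rot: [-90.0, 0.0, -101.0]
contact_force: [-0.8, -0.1, 2.2]
gripper_width: 0.0157
```

```bash
python3 g.py; python3 w.py pics/e10.png
```

```text
time_s 12.4333
tcp_pos [0.53973776 0.04546977 0.14661674]
eef_rot [-8.99960376e+01  1.40131040e-03 -1.00972904e+02]
contact_force [-0.81055586 -0.14198574  2.21018605]
moment [-0.17629541  0.48407589 -0.02004425]
gripper_width 0.015738513304762516
12.4833 [0.53972708 0.04545148 0.14663457] [-0.89180756  0.47526057  1.89808588] [-0.18503039  0.46292465  0.0255701 ]
120 290 384 337.0
160 289 384 336.5
245 301 368 334.5
265 299 368 333.5
280 286 382 334.0
```

View pics/e10.png

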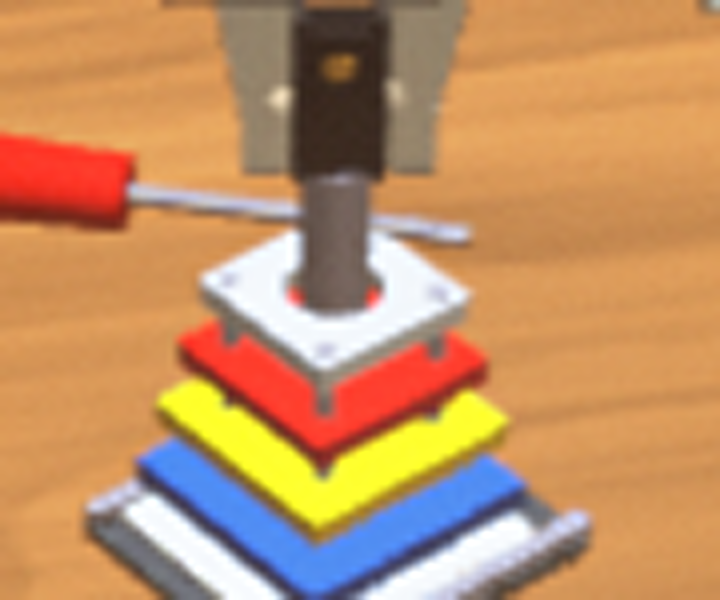

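jog_arm:
  steps:
    - [1,0,-0.002,0,0]
    - [1,0,-0.003,0,0]
    - [1,0,0,0,0]
    - [1,0,0,0,0]
    - [1,0,0,0,0]

```text
time_s: 12.9
tcp_pos: [0.5396, 0.0455, 0.1514]
eef_rot: [-90.0, -0.0, -101.0]
contact_force: [0.1, -0.1, -1.4]
gripper_width: 0.016
```

```bash
python3 g.py
```

```text
time_s 12.9
tcp_pos [0.53957623 0.04548199 0.15136575]
eef_rot [-9.00150373e+01 -6.57399252e-04 -1.00978759e+02]
contact_force [ 0.11362592 -0.10465265 -1.37664566]
moment [-0.06838494 -0.02902572 -0.01221284]
gripper_width 0.015985561179079222
```

jog_arm:
  steps:
    - [1,0,0,0.0004,0]
    - [1,0,0.001,0,0]
    - [1,0,0.001,0,0]
    - [1,0,0.001,0,0]
    - [1,0,0.0005,0,0]
    - [1,0,0,0,0]
    - [1,0,0,0,0]
    - [1,0,0,0,0]

```text
time_s: 13.57
tcp_pos: [0.5401, 0.0454, 0.1482]
eef_rot: [-90.0, 0.0, -101.0]
contact_force: [-0.0, 0.4, 0.6]
gripper_width: 0.0161
```

```bash
python3 g.py
```

```text
time_s 13.5667
tcp_pos [0.54013122 0.04537652 0.14817162]
eef_rot [-8.99934624e+01  7.91854991e-04 -1.00972484e+02]
contact_force [-0.00476439  0.44536893  0.56043191]
moment [-0.03025293  0.24716069  0.01295783]
gripper_width 0.016097979751197828
```

jog_arm:
  steps:
    - [1,0,0.001,0,0]
    - [1,0,0.001,0,0]
    - [1,0,0,0,0]
    - [1,0,0,0,0]
    - [1,0,0,0,0]

```text
time_s: 13.98
tcp_pos: [0.5402, 0.0454, 0.1462]
eef_rot: [-90.0, 0.0, -101.0]
contact_force: [-1.0, 0.0, 2.3]
gripper_width: 0.0161
```

```bash
python3 g.py
```

```text
time_s 13.9833
tcp_pos [0.54017883 0.04539358 0.14619292]
eef_rot [-8.99900809e+01  3.30588383e-03 -1.00975545e+02]
contact_force [-1.01701429e+00  5.15860132e-04  2.32584726e+00]
moment [0.02085535 0.37277378 0.04829535]
gripper_width 0.01607537541034233
```

jog_arm:
  steps:
    - [1,0,-0.001,0,0]
    - [1,0,0,0,0]
    - [1,0,0,0,0]
    - [1,0,0,0,0]
    - [1,0,0,0,0]
  squeeze: 3

```text
time_s: 14.4
tcp_pos: [0.5402, 0.0454, 0.1471]
eef_rot: [-90.0, 0.0, -101.0]
contact_force: [0.4, -0.2, 0.7]
gripper_width: 0.016
```

```bash
python3 g.py
```

```text
time_s 14.4
tcp_pos [0.54021897 0.04540995 0.14709544]
eef_rot [-8.99857651e+01  6.76024500e-03 -1.00975271e+02]
contact_force [ 0.42699522 -0.22005664  0.71221112]
moment [ 0.05564191 -0.00075091 -0.01033309]
gripper_width 0.01597619773708733
```

jog_arm:
  steps:
    - [1,0,0,0,0]
    - [1,0,0,0,0]
    - [1,0,0,0,0]
    - [1,0,0,0,0]
  squeeze: 35

```text
time_s: 14.73
tcp_pos: [0.5402, 0.0454, 0.1471]
eef_rot: [-90.0, 0.0, -101.0]
contact_force: [0.2, -0.4, 1.9]
gripper_width: 0.0157
```

```bash
python3 g.py;python3 w.py pics/e11.png
```

```text
time_s 14.7333
tcp_pos [0.54020085 0.04540672 0.14710306]
eef_rot [-8.99885243e+01  5.91773338e-03 -1.00976426e+02]
contact_force [ 0.19320117 -0.36557962  1.93397608]
moment [ 0.035182   -0.11007461  0.01962995]
gripper_width 0.01568451637253634
14.7833 [0.5401993  0.0454032  0.14710732] [0.41318496 0.57418789 1.39798938] [ 0.06317209 -0.12820078  0.00639461]
120 290 384 337.0
160 290 384 337.0
245 302 368 335.0
265 297 372 334.5
280 286 382 334.0
```

View pics/e11.png

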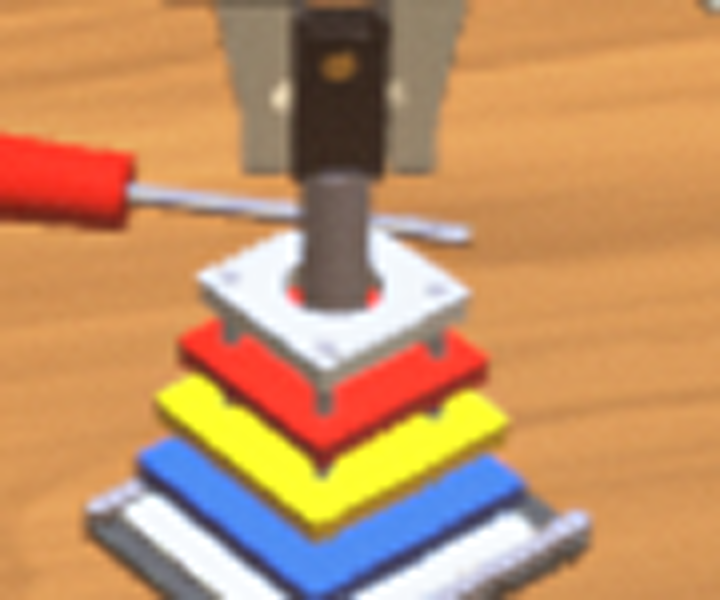

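jog_arm:
  steps:
    - [1,0,-0.003,0,0]
    - [1,0,-0.006,0,0]
    - [1,0,-0.011,0,0]
    - [1,0,-0.015,0,0]
    - [1,0,-0.016,0,0]
    - [1,0,-0.014,0,0]
    - [1,0,-0.01,0,0]
    - [1,0,0,0,0]
    - [1,0,0,0,0]

```text
time_s: 15.53
tcp_pos: [0.54, 0.0455, 0.2221]
eef_rot: [-90.0, 0.0, -101.0]
contact_force: [0.1, 0.2, -1.7]
gripper_width: 0.0159
```

```bash
python3 g.py
python3 - <<'E'
from h import *
np.set_printoptions(precision=4,suppress=True)
s,t=load('scene0'),load('top0')
def u(x,y,x0,y0,k=6): return ((x+.5)/k-.5+x0,(y+.5)/k-.5+y0)
print('top hole',onz(t,u(138,523,400,155),.045)); print('scene hole',onz(s,u(357,109,145,175),.045))
print(np.array([onz(t,u(*p,400,155),.045)[:2] for p in((70,453),(210,451),(214,593),(77,597))]))
q=np.array([onz(s,u(*p,145,175),.045)[:2] for p in((271,72),(431,48),(444,145),(278,168))]);print(q,q.mean(0))
g=onz(t,(422.4,241.5),.045);print(g)
E
```

```text
time_s 15.5333
tcp_pos [0.53995423 0.04547633 0.2221369 ]
eef_rot [-8.99867159e+01  3.84344893e-02 -1.00989150e+02]
contact_force [ 0.1279079   0.22443039 -1.66350317]
moment [-0.0868669   0.03137021 -0.01433747]
gripper_width 0.01591869406032919
top hole [ 0.4508 -0.2221  0.045 ]
scene hole [ 0.4553 -0.2233  0.045 ]
[[ 0.4785 -0.1936]
 [ 0.4807 -0.2513]
 [ 0.4231 -0.254 ]
 [ 0.4203 -0.1976]]
[[ 0.4269 -0.254 ]
 [ 0.4242 -0.196 ]
 [ 0.4823 -0.1934]
 [ 0.4835 -0.251 ]] [ 0.4542 -0.2236]
[ 0.4514 -0.2216  0.045 ]
```

jog_arm:
  steps:
    - [1,0.012,0,-0.0015,0]
    - [1,0.024,0,-0.0028,0]
    - [1,0.032,0,-0.0038,0]
    - [1,0.034,0,-0.004,0]
    - [1,0.034,0,-0.004,0]
    - [1,0.034,0,-0.004,0]
    - [1,0.034,0,-0.004,0]
    - [1,0.032,0,-0.0038,0]
    - [1,0.024,0,-0.0028,0]
    - [1,0.014,0,-0.002,0]
    - [1,0.0061,0,-0.001,0]
    - [1,0,0,0,0]

```text
time_s: 16.53
tcp_pos: [0.4523, -0.2243, 0.221]
eef_rot: [-90.1, -0.0, -101.1]
contact_force: [0.1, 0.5, -2.4]
gripper_width: 0.0158
```

jog_arm:
  steps:
    - [1,0,0.02,0,0]
    - [1,0,0.025,0,0]
    - [1,0,0.013,0,0]
    - [1,0,0,0,0]
    - [1,0,0,0,0]
    - [1,0,0,0,0]

```text
time_s: 17.03
tcp_pos: [0.4545, -0.2229, 0.1648]
eef_rot: [-90.0, -0.0, -100.9]
contact_force: [-0.4, 0.4, -1.5]
gripper_width: 0.0155
```

```bash
python3 g.py
python3 - <<'E'
from plant import r
from h import *
c=r.capture('scene');pickle.dump(c,open('scene5.pkl','wb'))
crop(c,150,120,120,100,6,'pics/f1.png')
E
```

```text
time_s 17.0333
tcp_pos [ 0.45447091 -0.22288669  0.1648447 ]
eef_rot [-8.99506081e+01 -1.64822732e-02 -1.00916139e+02]
contact_force [-0.42848093  0.35784004 -1.48307612]
moment [0.01372212 0.02397619 0.00057242]
gripper_width 0.015531869527984932
```

View pics/f1.png

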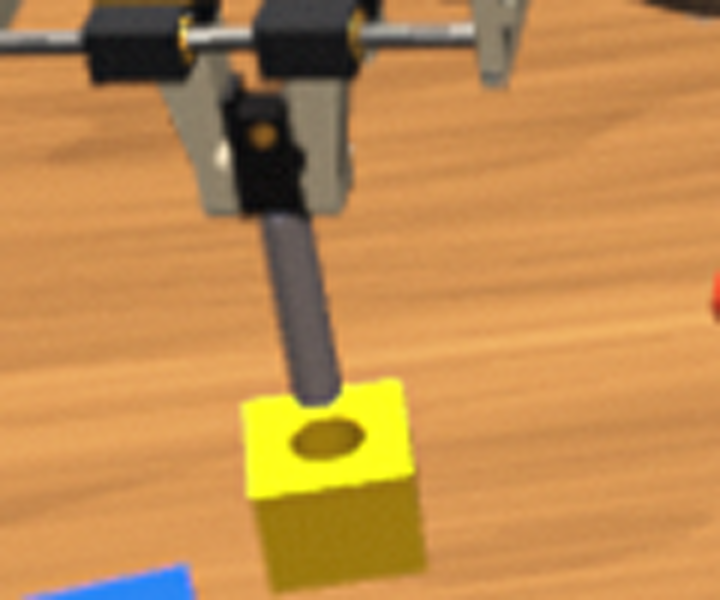

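Run:
```python
from h import *
s=load('scene5')
u=lambda x,y:((x+.5)/6-.5+150,(y+.5)/6-.5+120)
print(onz(s,u(317,390),.0648),onz(s,u(328,439),.045))
print(onz(s,u(291,215),.126)) 
print((proj(s,[[.4545,-.2229,.145],[.4545,-.2229,.0652]])-[150,120])*6)
```

```text
[ 0.45256343 -0.22383041  0.0648    ] [ 0.45540553 -0.22293223  0.045     ]
[ 0.43344078 -0.2235445   0.126     ]
[[281.83163447 199.16410782]
 [317.03836441 389.52510789]]
```

jog_arm:
  steps:
    - [1,-0.0013,0.004,0.0023,0]
    - [1,0,0.008,0,0]
    - [1,0,0.008,0,0]
    - [1,0,0.008,0,0]
    - [1,0,0.008,0,0]
    - [1,0,0.008,0,0]
    - [1,0,0.005,0,0]
    - [1,0,0.002,0,0]
    - [1,0,0,0,0]
    - [1,0,0,0,0]

```text
time_s: 17.92
tcp_pos: [0.4563, -0.2224, 0.1131]
eef_rot: [-90.0, -0.0, -101.0]
contact_force: [0.5, -0.3, -1.3]
gripper_width: 0.0159
```

```bash
python3 g.py
```

```text
time_s 17.9167
tcp_pos [ 0.45634527 -0.22241323  0.1131076 ]
eef_rot [-8.99985357e+01 -7.19002517e-03 -1.00972507e+02]
contact_force [ 0.45170184 -0.30666526 -1.26242568]
moment [-0.0078179  -0.01383349 -0.02052148]
gripper_width 0.015946345190806236
```

jog_arm:
  steps:
    - [1,0,0.001,0,0]
    - [1,0,0.001,0,0]
    - [1,0,0.001,0,0]
    - [1,0,0.0005,0,0]
    - [1,0,0,0,0]
    - [1,0,0,0,0]

```text
time_s: 18.42
tcp_pos: [0.4562, -0.2223, 0.1096]
eef_rot: [-90.0, 0.0, -101.0]
contact_force: [-0.6, 0.7, -1.4]
gripper_width: 0.0156
```

```bash
python3 g.py
```

```text
time_s 18.4167
tcp_pos [ 0.45618509 -0.22234574  0.10961084]
eef_rot [-8.99960179e+01  1.53967377e-04 -1.00975826e+02]
contact_force [-0.63559984  0.69733132 -1.43770526]
moment [-0.00435357 -0.02679937 -0.0270697 ]
gripper_width 0.015580490185241283
```

jog_arm:
  steps:
    - [1,0,0.0005,0,0]
    - [1,0,0.0005,0,0]
    - [1,0,0,0,0]
    - [1,0,0,0,0]

```text
time_s: 18.75
tcp_pos: [0.4564, -0.2224, 0.1095]
eef_rot: [-90.0, -0.0, -101.0]
contact_force: [-2.5, 2.4, 7.8]
gripper_width: 0.0157
```

```bash
python3 g.py
```

```text
time_s 18.75
tcp_pos [ 0.45635415 -0.22241152  0.10949218]
eef_rot [-8.99671109e+01 -1.47560484e-02 -1.00950992e+02]
contact_force [-2.47873678  2.44501811  7.78953593]
moment [ 0.7808797   1.16905135 -0.01908228]
gripper_width 0.015671467474934638
```

jog_arm:
  steps:
    - [1,0,-0.0008,0,0]
    - [1,0,0,0,0]
    - [0.75,0,0,0,0]
    - [0.7,0,0,0,0]
    - [0.6,0,0,0,0]
    - [0.5,0,0,0,0]
    - [0.45,0,0,0,0]
    - [0.45,0,0,0,0]

```text
time_s: 19.42
tcp_pos: [0.4562, -0.2224, 0.1093]
eef_rot: [-90.0, -0.0, -101.0]
contact_force: [0.1, -0.2, -0.2]
gripper_width: 0.0457
```

```bash
python3 g.py
```

```text
time_s 19.4167
tcp_pos [ 0.45620458 -0.22237069  0.10934621]
eef_rot [-9.00012058e+01 -2.51573622e-03 -1.00976077e+02]
contact_force [ 0.05773918 -0.22074091 -0.18377343]
moment [-0.00158004  0.03220945  0.01216809]
gripper_width 0.04567332170818099
```

Released. Now I retreat upward, then toward +y, clear of the camera's view.

jog_arm:
  steps:
    - [0.45,0,-0.01,0,0]
    - [0.45,0,-0.02,0,0]
    - [0.45,0,-0.03,0,0]
    - [0.45,0,-0.04,0,0]
    - [0.45,0,-0.03,0,0]
    - [0.45,-0.03,-0.01,0,0]
    - [0.45,-0.035,0,0,0]
    - [0.45,-0.035,0,0,0]
    - [0.45,-0.035,0,0,0]
    - [0.45,-0.03,0,0,0]
    - [0.45,-0.01,0,0,0]
    - [0.45,0,0,0,0]

```text
time_s: 20.42
tcp_pos: [0.49, -0.0486, 0.2502]
eef_rot: [-89.9, 0.0, -100.8]
contact_force: [0.5, 0.3, -0.1]
gripper_width: 0.0482
```

```bash
python3 g.py
python3 - <<'E'
from plant import r
from h import *
for n in("scene","top"):
    c=r.capture(n); cv2.imwrite(f'pics/{n}9.png',c['image'][:,:,::-1])
    pickle.dump(c,open(n+'9.pkl','wb'))
crop(load('scene9'),150,120,120,100,6,'pics/f2.png')
E
```

```text
time_s 20.4167
tcp_pos [ 0.4899751  -0.04858022  0.25019037]
eef_rot [-8.99480843e+01  2.57536129e-02 -1.00802393e+02]
contact_force [ 0.47458031  0.26552446 -0.06320096]
moment [-0.09181369  0.00912751 -0.00297411]
gripper_width 0.0481512435450302
```

View pics/scene9.png

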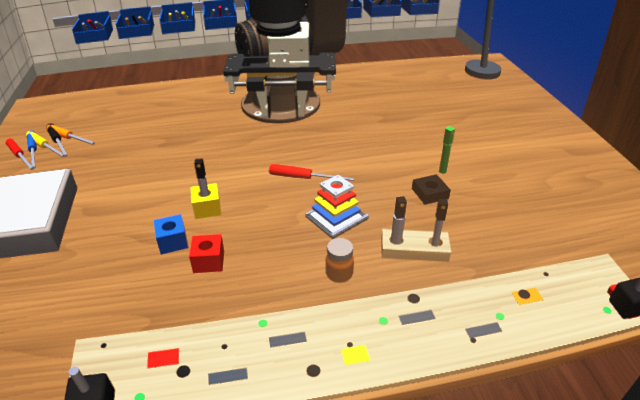

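View pics/f2.png

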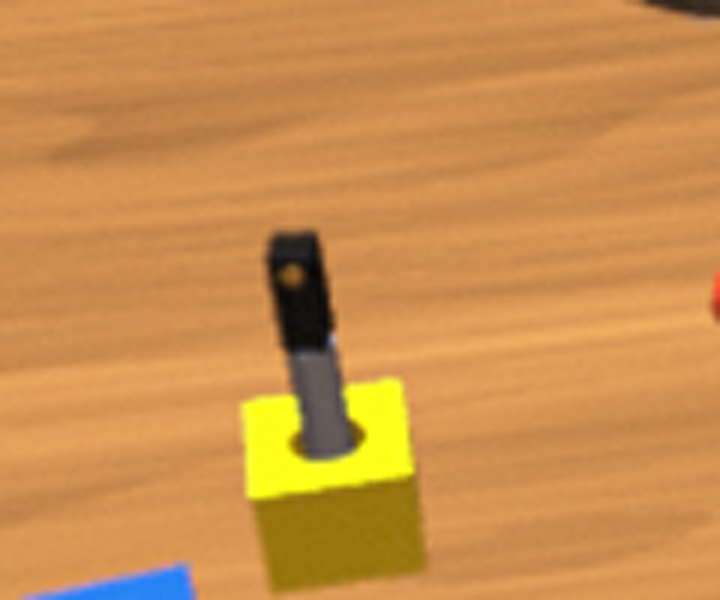

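View pics/top9.png

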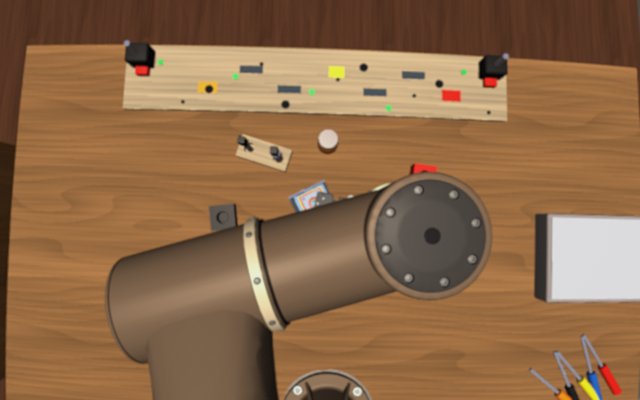

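The scene view shows the plunger upright in the yellow cup (link at 200,168, cup at 205,200). The rack, jar (340,258) and screwdriver (310,173) are where they were, and the robot is clear.

```bash
python3 -c "
from plant import r
print(r.close_job())"
```

```text
the job is handed in; nothing more can be done
None
```

The plunger from the black holder was stopped by the yellow ring. I stood it upright in the yellow cup, released it and handed the job in at about 20.5 s of the 67 s allowed.

- **Sizing:** it passed the aluminium and red rings freely. Side probing inside the red bore gave about 2.85 mm of play, where an 18 mm plunger should have 2.8 mm. It stopped with its lower end close to the yellow ring's 50 mm height, at about 5 N at most and about 3.5 mm of travel, well short of the stop.
- **Squareness:** the first centred presses showed a side moment of up to 0.48 N m, which pointed to a slight tilt in the grip. I loosened the grip to 3 N so the plunger could settle on the ring, then gripped it again. The side force then dropped to within the noise and the moment to about 0.1 N m.
- **Cup:** the plunger touched the cup floor at about 10 N before I let go.
- **Last check:** the final scene picture shows it upright in the yellow cup. The rack plungers, jar and screwdriver look unmoved, and the gripper is clear. The top camera could not confirm this because the arm blocked its view of the yellow cup.
- **Disagreement:** the two cameras differed by about 3.5 mm in x at the gauge and at the cup. I settled the gauge position by feel, and the cup position from the scene camera by comparing the plunger tip with the hole.

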